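# Shake the fudge evenly over the three-section dish

## Robot

A 6-joint arm with a two-finger parallel gripper is mounted at the origin on the work surface. World frame = base frame: x ahead of the robot, y to its left, z up, the work surface at z = 0. Lengths are in mm, angles in rad, forces in N, time in s.
With the tool pointing down it reaches from about 275 to 1000 mm from the base axis. Payload 8.4 kg.
Tool frame: the origin (TCP) lies midway between the tips of the shut fingers; the grasp point (between the pads) lies 19 mm behind it; z points along the fingers, y is the line along which they close (so a half turn about z gives the same grasp; the last joint's range is limited). The gripper opens to 85 mm and grips with 20 to 120 N. Pads are 22 mm wide; open, the fingers measure 114 mm over their backs; the gripper's body (76 mm by 85 mm) begins 54 mm behind the grasp point. The pads swing forward as they close: fully open they stand 13 mm farther back than shut.
Start: joints at [1.226, 0.353, 1.633, -0, 1.155, -0.002], TCP at [210.077, 588.639, 231.281] pointing down, gripper open.
Joint ranges: [-2.63, 2.63], [-0.92, 2.1], [0.06, 2.66], [-1.3, 4.44], [0, 2.69], [-3.02, 3.02]. Speed limits (rad/s): [2.22, 2.22, 2.79, 3.14, 3.14, 3.14].

## Interface

Orientations are given as [roll, pitch, yaw] about the fixed x, y, z axes, in that order (R = Rz(yaw) Ry(pitch) Rx(roll)).
In Python, from rig import r, cams gives the robot as it stands. The module is installed in compiled form; this text tells all that it offers.
- The arm moves only by the tool send_rows, never from a script. Its argument "targets" is one flat list of numbers, 7 for each row, row after row: the shift along the tool's x, y, z in m, then the turn, a rotation vector about the tool's x, y, z in rad, then the opening, from -1 (shut) to 1 (fully open). In form: [tx, ty, tz, wx, wy, wz, fingers, tx, ty, tz, wx, wy, wz, fingers, ...]. A call has 1 to 12 rows; each row is the pose to reach, as a shift and turn from the pose commanded when the call began, along the tool's axes at that moment; what a row does not reach only later rows make up. A row lasts 1/12 s, in which the tool goes at most 41.7 mm and 7.16 degrees, less where a joint would pass 70% of its speed; a pose out of reach is approached as far as the arm can. A call with a gripper value outside its range is refused whole. The fingers move at their own pace and stop on an object; "grip_force" is the grip in N (left out, the last holds). Time passes only in rows, so rows that repeat a pose let the fingers close. It gives the time, the measured TCP pose, the force, the opening and the grip force at its end, in the units of the state.
- r.sense(): the state, without advancing time (a new reading comes with each control period).
- cams.grab_frame(name): name is "scene" or "top" or "wrist"; returns a dict with "color" (400x640x3 uint8, blue, green, red), "fx", "fy", "cx", "cy" (pixels), "xyz" and "attitude" of the camera in the world. Camera axes: x right, y down, z forward; pixel columns grow to the right and rows downward; lengths in mm; the calibration is good to about 2 mm. A picture is of the moment at which its call begins. There is no depth.
- r.sign_off(): hands the job in; it is judged then, once.
The state is a dict: "clock": time; "qpos": joint angles; "qvel": joint speeds; "joint_efforts": joint torques, N m; "eef_pos": TCP position; "tcp_rot": TCP orientation; "contact_force": force on the tool from outside, world axes, zero at the start; "wrist_torque": the same for the moment, N m; "opening": opening from 0.0 (shut) to 1.0 (fully open); "grasp_force": force on a finger pad.
Only numpy, scipy, OpenCV 4.12 (cv2) and the standard library are available. Lean on these libraries where they do the work, as an engineer would, in place of code of your own. Each camera call takes 0.05 s, during which the arm holds its last target. There are 200 camera calls.

## Task

Pick up the shaker of fudge by its wooden grip and shake all six pieces out over the white serving dish so that they are spread evenly over its three sections: two in each, or at worst three, two and one. Then stand the shaker back upright on its cork mat and let go. Do not touch the fudge with the gripper, and leave the cups and saucers where they are.

Things in the scene. Friction and masses are not known exactly. Their poses are not given: they have to be found in the camera images.
- shaker: blue trough-shaped hand shaker, 155 mm long (x, from -80 to +75), 38 mm wide (y), open on top and at its front end (+x, the mouth), closed at the back. Origin: centre of its flat underside, z up. Side walls 32 mm high. A bridge over the middle (36 mm long in x, top 53 mm above the underside) carries the grip. About 0.2 kg empty, plus six 10 g pieces in single file
- shaker_floor (a point): point on the shaker's white inner floor, 30 mm wide and arched: six 25 mm facets with one piece on each, sloping down to the mouth by 8, 4, 0, -4, -8, -12 degrees from mouth to back. Tipped mouth down, the front piece slides out first (at some 18 to 28 degrees, friction varies), each next one about 4 degrees later, the last at some 38 to 48. A piece that starts leaves at once
- shaker_grip (a point): middle of the shaker's upright square wooden grip, 20 x 20 mm and 60 mm tall (from 53 to 113 mm above the underside), 83 mm above the shaker's origin; axes as the shaker's
- shaker_mouth (a point): middle of the floor's front edge at the shaker's mouth: 75 mm ahead of the shaker's origin (x) and 9.5 mm above its underside
- mat: cork mat 200 x 110 mm (x, y), 6 mm thick, fixed on the table; the shaker stands on its middle. Origin under its centre
- dish: white three-section serving dish with blue-grey floor, 150 mm (x) by 330 mm (y), outer walls 28 mm high and 5 mm thick, floor 5 mm thick. Two cross walls, 5 mm thick, tops 25 mm up, at y = +54 and -54 mm part it into three sections of about 140 x 103 mm side by side along y. It does not shift. Origin under its centre
- section_left (a point): centre of the floor of the dish's section at its +y end (108 mm from the dish's centre, 5 mm up)
- section_middle (a point): centre of the floor of the dish's middle section
- section_right (a point): centre of the floor of the dish's section at its -y end (108 mm from the dish's centre)
- fudge1: brown fudge square, 20 x 20 x 16 mm (z), 10 g, origin at its centre; the one nearest the shaker's mouth
- fudge2: brown fudge square, 20 x 20 x 16 mm (z), 10 g, origin at its centre; number 2 counted from the shaker's mouth
- fudge3: brown fudge square, 20 x 20 x 16 mm (z), 10 g, origin at its centre; number 3 counted from the shaker's mouth
- fudge4: brown fudge square, 20 x 20 x 16 mm (z), 10 g, origin at its centre; number 4 counted from the shaker's mouth
- fudge5: brown fudge square, 20 x 20 x 16 mm (z), 10 g, origin at its centre; number 5 counted from the shaker's mouth
- fudge6: brown fudge square, 20 x 20 x 16 mm (z), 10 g, origin at its centre; number 6 counted from the shaker's mouth
- cup1: blue coffee cup, 68 mm across, 62 mm high, on saucer1; origin under its centre
- saucer1: blue saucer, 136 mm across, 18 mm high, beyond the dish and mat
- cup2: white coffee cup, same size as the blue one, on saucer2
- saucer2: white saucer, 136 mm across, 18 mm high, beyond the dish and mat
Mind the look-alikes: they are no part of the job. What is shaped like the shaker but red or yellow is not meant.

How it is judged:
By the outcome, as a careful person would: the job done as asked, in the order asked, and still so for the second after the job is handed in, with the robot touching nothing.
It also fails if it takes over 72 s, if anything falls off the work surface, if the arm or the gripper's body presses on something with over 40 N, if the wrist force passes 120 N, or if a joint passes its speed limit or range.

## Working session

There is one attempt and no reset: what is moved stays moved. The work goes in short steps, Python scripts to look and compute and a tool call to move; the robot and the scene stay as the last step left them, time stands still between calls to the robot, and variables do not carry over. Pictures are saved under pics/ and viewed, at most 10 in all, crops included, and the job is handed in when it is done.

Besides the shell and the picture viewer there is one more tool, called after ">>>" as name(argument=value, ...) on one line, values as JSON. send_rows: Moves the arm, as the interface text tells. Its arguments: {"type":"object","properties":{"targets":{"type":"array"},"grip_force":{"type":"number"}},"required":["targets"]}

```bash
mkdir -p pics
cat > h.py <<'E'
import numpy as np, cv2
from scipy.spatial.transform import Rotation as R
from rig import r, cams
def K(f): return np.array([[f['fx'],0,f['cx']],[0,f['fy'],f['cy']],[0,0,1.]])
def rot(a):
    a=np.array(a,float)
    return a if a.shape==(3,3) else R.from_euler('xyz',a).as_matrix()
def ray(f,u,v,z):
    d=rot(f['attitude'])@np.linalg.inv(K(f))@[u,v,1.]; c=np.array(f['xyz'],float)
    return c+d*(z-c[2])/d[2]
def proj(f,p):
    q=K(f)@rot(f['attitude']).T@(np.array(p,float)-f['xyz']); return q[:2]/q[2]
E
python3 - <<'E'
from h import *
s=r.sense();print({k:s[k] for k in s})
for n in ('scene','top'):
    f=cams.grab_frame(n); cv2.imwrite(f'pics/{n}0.png',f['color']); print(n,f['fx'],f['fy'],f['cx'],f['cy'],f['xyz'],f['attitude'])
E
```

```text
{'clock': 0.0, 'qpos': array([ 1.22562071e+00,  3.53652069e-01,  1.63413779e+00,  2.25203892e-05,
        1.15518245e+00, -2.40354577e-03]), 'qvel': array([-5.94905463e-04,  1.28282048e-03,  8.28159860e-04,  1.71383040e-04,
        9.60531399e-05, -1.00258612e-03]), 'joint_efforts': array([ 1.95405759e-03, -6.05253553e+01, -3.42065227e+01,  1.85974814e-04,
        9.22585255e-03, -6.12338476e-05]), 'eef_pos': array([209.89752648, 588.19853773, 230.55766247]), 'tcp_rot': array([-3.14021305e+00, -2.39066372e-05,  2.79881146e+00]), 'contact_force': array([ 0.69464995, -0.28744878,  0.72484661]), 'wrist_torque': array([ 0.00938752,  0.0212651 , -0.00871472]), 'grasp_force': 0.0, 'opening': 0.998541494128245}
scene 402.4137318492744 402.4137318492744 315.524567837451 199.70204706541043 [842.06064325 602.22903785 796.93414879] [-2.39691997e+00  1.64941786e-03  2.59000840e+00]
top 362.85669569425386 362.85669569425386 318.0635435081077 199.68223110010467 [ 416.24421196   40.67643899 1109.9936915 ] [-3.074072   -0.01086024 -1.5424368 ]
```

View pics/top0.png

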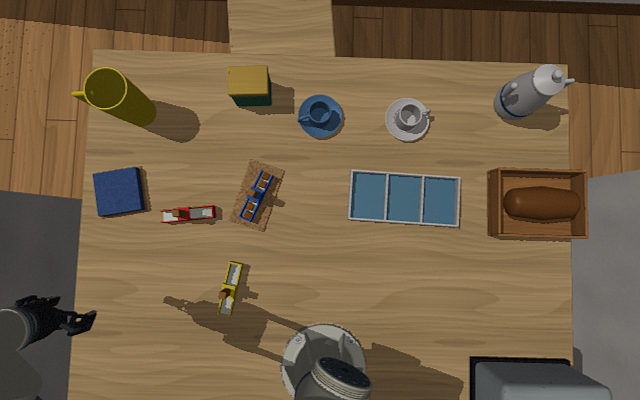

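View pics/scene0.png

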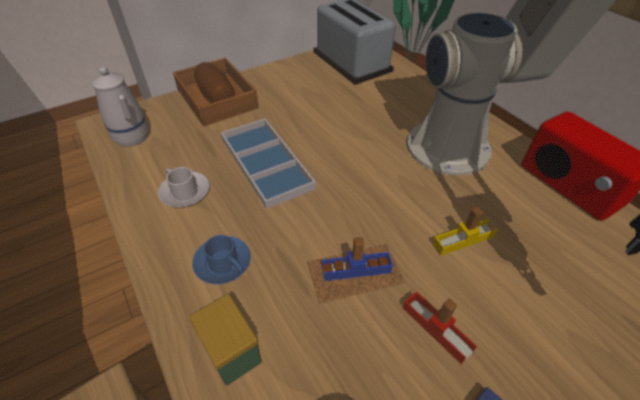

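Top view: the blue shaker stands on the cork mat at (258,196), with look-alikes in red at (188,214) and yellow at (231,288). Only the blue one on the cork with fudge in it fits. The dish is at (404,198), the saucers at (320,117) and (408,120). Next I'll confirm in a crop and measure.

Run:
```python
from h import *
f=cams.grab_frame('top'); im=f['color']; g=cams.grab_frame('scene')
a=cv2.resize(im[150:240,225:295],None,fx=5,fy=5,interpolation=cv2.INTER_CUBIC)
b=cv2.resize(g['color'][225:310,300:410],None,fx=4,fy=4,interpolation=cv2.INTER_CUBIC)
c=np.zeros((450,350+440,3),np.uint8); c[:450,:350]=a; c[:340,350:]=b; cv2.imwrite('pics/crop.png',c)
hsv=cv2.cvtColor(im,cv2.COLOR_BGR2HSV)
# blue shaker
m=cv2.inRange(hsv,(105,120,40),(130,255,255)); n=np.zeros_like(m); n[150:240,225:295]=m[150:240,225:295]
v,u=np.nonzero(n); print('blue px',len(u),u.mean(),v.mean())
rc=cv2.minAreaRect(np.c_[u,v].astype(np.float32)); print('shaker rect',rc)
bp=cv2.boxPoints(rc); print('corners z=38',[ray(f,*p,32)[:2].round(1) for p in bp])
# mat: differs from wood: darker brown
roi=im[140:250,215:305].copy(); print('cork',im[180,243],hsv[180,243],'cork2',hsv[215,262],'wood',hsv[235,225],hsv[150,290])
# dish
d=cv2.inRange(hsv,(95,60,60),(108,200,255)); n=np.zeros_like(d); n[160:235,340:470]=d[160:235,340:470]
cs,_=cv2.findContours(n,cv2.RETR_EXTERNAL,cv2.CHAIN_APPROX_NONE)
for q in cs:
    if cv2.contourArea(q)>200:
        rc=cv2.minAreaRect(q); print('sect',rc, ray(f,*rc[0],15).round(1))
print('dish white',hsv[172,350:354],hsv[198,348:352])
w=cv2.inRange(hsv,(0,0,150),(180,60,255)); n2=np.zeros_like(w); n2[160:235,340:470]=w[160:235,340:470]
rc=cv2.minAreaRect(cv2.findNonZero(n2|n)); print('dish',rc,[ray(f,*p,28)[:2].round(1) for p in cv2.boxPoints(rc)])
# saucers
for x0,y0 in ((320,117),(408,120)): print('saucer',ray(f,x0,y0,15).round(0))
```

```text
blue px 271 255.72324723247232 196.81918819188192
shaker rect ((255.0, 195.5), (14.758047103881836, 51.87677764892578), 26.56505012512207)
corners z=38 [array([435.8, 270.3]), array([576.3, 207.2]), array([557.6, 167.1]), array([417.4, 230.5])]
cork [ 75 108 137] [ 16 115 137] cork2 [ 15 127 137] wood [ 19 108 149] [ 17 109 138]
sect ((438.6575622558594, 200.8764190673828), (31.10105323791504, 45.044403076171875), 2.4895529747009277) [ 497.6 -335.1   15. ]
sect ((403.123291015625, 198.0987548828125), (31.849288940429688, 45.11402130126953), 2.6630008220672607) [ 502.9 -226.9   15. ]
sect ((367.7178955078125, 195.51361083984375), (32.561466217041016, 45.2242546081543), 3.5763344764709473) [ 507.6 -119.2   15. ]
dish white [[ 15  47 129]
 [  8   7 156]
 [ 18   9 149]
 [ 99  57  72]] [[ 16  82 128]
 [ 40   5 140]
 [ 15   6 161]
 [ 98  30 103]]
dish ((404.1994323730469, 197.3585968017578), (110.04894256591797, 49.81270980834961), 3.945185899734497) [array([436.3, -58.6]), array([585.9, -65.5]), array([ 572.9, -397.2]), array([ 423.1, -387.2])]
saucer [745.  32.  15.]
saucer [ 744. -239.   15.]
```

View pics/crop.png

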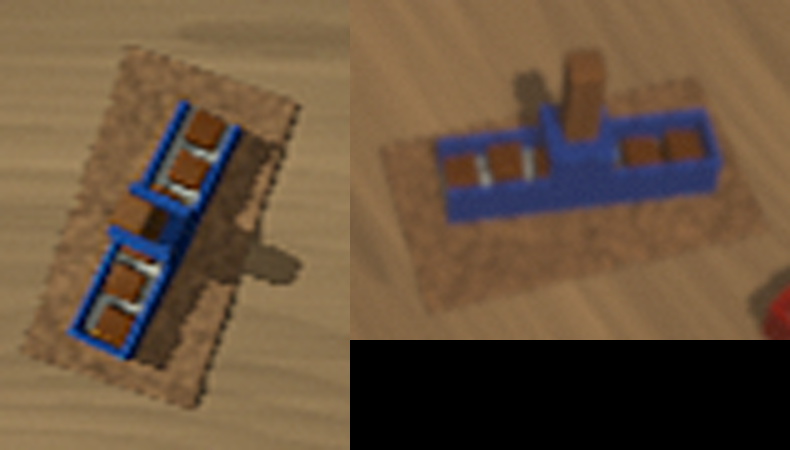

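The crop confirms it: the blue trough on cork has the end wall at the bottom of the top view, so the mouth is at the upper right, pointing to about +x. Top corners are at crop (183,100), (238,125), (72,333) and (127,356).

```bash
cat >> h.py <<'E'
def togo(p,yaw_=None):
    s=r.sense(); T=rot(s['tcp_rot']); return (T.T@(np.array(p,float)-s['eef_pos'])).round(1)
E
python3 - <<'E'
from h import *
f=cams.grab_frame('top'); g=cams.grab_frame('scene')
px=lambda x,y:(225+(x+.5)/5-.5,150+(y+.5)/5-.5)
C=np.array([ray(f,*px(*p),38)[:2] for p in((183,100),(238,125),(72,333),(127,356))])
fr=(C[0]+C[1])/2; bk=(C[2]+C[3])/2; d=fr-bk; L=np.linalg.norm(d); print('front',fr,'back',bk,'len',L,'yaw',np.degrees(np.arctan2(d[1],d[0])))
print('origin', bk+d/L*80*L/155)
M=np.array([ray(f,*px(*p),6)[:2] for p in((125,48),(300,103),(195,408),(22,350))]); e=(M[0]+M[1]-M[2]-M[3])/2
print('mat c',M.mean(0),'len',np.linalg.norm(e),'yaw',np.degrees(np.arctan2(e[1],e[0])))
print('grip top: top cam',ray(f,*px(132,213),119),'scene',ray(g,300+(586-350)/4,225+57/4,119))
p=M.mean(0); P=[p[0],p[1],68]; print('togo',togo(P)); s=r.sense(); print(rot(s['tcp_rot']).round(3))
E
```

```text
front [566.72950637 186.02256428] back [427.23023043 246.04660435] len 151.8648523299583 yaw -23.281343883177612
origin [499.22985672 215.06645464]
mat c [500.48154967 217.95673452] len 195.38850146237124 yaw -16.612948407357237
grip top: top cam [498.71170254 215.80556025 119.        ] scene [497.06814323 213.64359129 119.        ]
togo [-398.1 -251.3  163.2]
[[-0.942  0.336 -0.   ]
 [ 0.336  0.942 -0.   ]
 [ 0.    -0.    -1.   ]]
```

>>> send_rows(targets=[-0.397, -0.254, 0.03, 0, 0, 0.068, 1, -0.397, -0.254, 0.03, 0, 0, 0.068, 1, -0.397, -0.254, 0.03, 0, 0, 0.068, 1, -0.397, -0.254, 0.03, 0, 0, 0.068, 1, -0.397, -0.254, 0.03, 0, 0, 0.068, 1, -0.397, -0.254, 0.03, 0, 0, 0.068, 1, -0.397, -0.254, 0.03, 0, 0, 0.068, 1, -0.397, -0.254, 0.03, 0, 0, 0.068, 1, -0.397, -0.254, 0.03, 0, 0, 0.068, 1, -0.397, -0.254, 0.03, 0, 0, 0.068, 1, -0.397, -0.254, 0.03, 0, 0, 0.068, 1, -0.397, -0.254, 0.03, 0, 0, 0.068, 1])

```text
clock: 1.3
eef_pos: [501.1, 212.2, 201.1]
tcp_rot: [-3.141, 0.001, 2.729]
contact_force: [-0.1, -0.0, 0.6]
opening: 1.005
grasp_force: 0.0
```

Run:
```python
from h import *
f=cams.grab_frame('wrist'); cv2.imwrite('pics/w1.png',f['color'])
print(f['xyz'],f['attitude'],r.sense()['eef_pos'],proj(f,[498.7,215.3,119]), proj(f,r.sense()['eef_pos']),togo([498.7,215.3,68]))
```

```text
[429.40517089 242.11381836 342.70880377] [ 2.83663855e+00 -1.24433822e-03  1.15763526e+00] [501.30992414 212.10737045 201.05337414] [321.46341082 199.60902361] [319.83701047 259.52360142] [  3.9   2.  133. ]
```

View pics/w1.png

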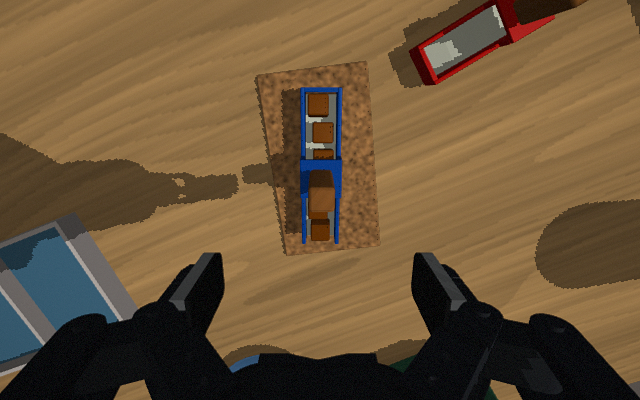

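The wrist view shows the grip top at (321,199), where I predicted it, and the walls aligned with the tool. Descending and gripping.

>>> send_rows(targets=[0.004, 0.002, 0.04, 0, 0, 0, 1, 0.004, 0.002, 0.08, 0, 0, 0, 1, 0.004, 0.002, 0.11, 0, 0, 0, 1, 0.004, 0.002, 0.125, 0, 0, 0, 1, 0.004, 0.002, 0.133, 0, 0, 0, 1, 0.004, 0.002, 0.133, 0, 0, 0, 1, 0.004, 0.002, 0.133, 0, 0, 0, 1, 0.004, 0.002, 0.133, 0, 0, 0, -0.2, 0.004, 0.002, 0.133, 0, 0, 0, -1, 0.004, 0.002, 0.133, 0, 0, 0, -1, 0.004, 0.002, 0.133, 0, 0, 0, -1, 0.004, 0.002, 0.133, 0, 0, 0, -1], grip_force=90)

```text
clock: 2.35
eef_pos: [496.0, 219.5, 68.8]
tcp_rot: [3.141, 0.001, 2.731]
contact_force: [0.2, 0.5, 1.0]
opening: 0.297
grasp_force: 0.0
```

>>> send_rows(targets=[0, 0, 0, 0, 0, 0, -1, 0, 0, 0, 0, 0, 0, -1, 0, 0, 0, 0, 0, 0, -1, 0, 0, 0, 0, 0, 0, -1])

```text
clock: 2.68
eef_pos: [495.9, 219.5, 68.7]
tcp_rot: [3.141, 0.0, 2.731]
contact_force: [-1.8, 0.7, 6.1]
opening: 0.219
grasp_force: 87.5
```

>>> send_rows(targets=[0, 0, -0.005, 0, 0, 0, -1, 0, 0, -0.015, 0, 0, 0, -1, 0, 0, -0.03, 0, 0, 0, -1, 0, 0, -0.048, 0, 0, 0, -1, 0, 0, -0.064, 0, 0, 0, -1, 0, 0, -0.076, 0, 0, 0, -1, 0, 0, -0.085, 0, 0, 0, -1, 0, 0, -0.09, 0, 0, 0, -1, 0, 0, -0.09, 0, 0, 0, -1])

```text
clock: 3.43
eef_pos: [496.2, 219.6, 159.4]
tcp_rot: [3.14, 0.001, 2.731]
contact_force: [-0.1, -0.8, -2.9]
opening: 0.221
grasp_force: 87.8
```

>>> send_rows(targets=[-0.001, -0.006, 0, 0, 0, 0, -1, -0.003, -0.018, 0, 0, 0, 0, -1, -0.006, -0.038, 0, 0, 0, 0, -1, -0.01, -0.066, 0, 0, 0, 0, -1, -0.015, -0.098, 0, 0, 0, 0, -1, -0.02, -0.13, 0, 0, 0, 0, -1, -0.025, -0.162, 0, 0, 0, 0, -1, -0.03, -0.194, 0, 0, 0, 0, -1, -0.035, -0.226, 0, 0, 0, 0, -1, -0.039, -0.255, 0, 0, 0, 0, -1, -0.043, -0.28, 0, 0, 0, 0, -1, -0.045, -0.295, 0, 0, 0, 0, -1])

```text
clock: 4.43
eef_pos: [416.9, -71.5, 157.5]
tcp_rot: [-3.14, -0.002, 2.73]
contact_force: [0.3, -0.1, -2.9]
opening: 0.222
grasp_force: 88.1
```

>>> send_rows(targets=[-0.001, -0.006, 0, 0, 0, 0, -1, -0.001, -0.008, 0, 0, 0, 0, -1, -0.001, -0.008, 0, 0, 0, 0, -1])

```text
clock: 4.68
eef_pos: [416.3, -77.0, 157.9]
tcp_rot: [-3.141, -0.001, 2.73]
contact_force: [-0.1, -0.0, -2.8]
opening: 0.218
grasp_force: 88.1
```

Run:
```python
from h import *
s=r.sense(); print(s['clock'],s['eef_pos'],s['tcp_rot'],s['qpos'].round(2))
f=cams.grab_frame('top')['color'];g=cams.grab_frame('scene')['color']
a=cv2.resize(f[130:250,230:480],None,fx=3.2,fy=3.2)[:, :800]
b=cv2.resize(g[90:250,130:430],None,fx=1.3,fy=1.3)
c=np.zeros((a.shape[0]+b.shape[0],800,3),np.uint8);c[:a.shape[0],:a.shape[1]]=a;c[a.shape[0]:,:b.shape[1]]=b
cv2.imwrite('pics/p2.png',c)
```

```text
4.6833 [416.31182337 -76.96569487 157.92573591] [-3.14149949e+00 -8.21379291e-04  2.72967448e+00] [-0.19  0.13  2.12  0.    0.89 -1.35]
```

View pics/p2.png

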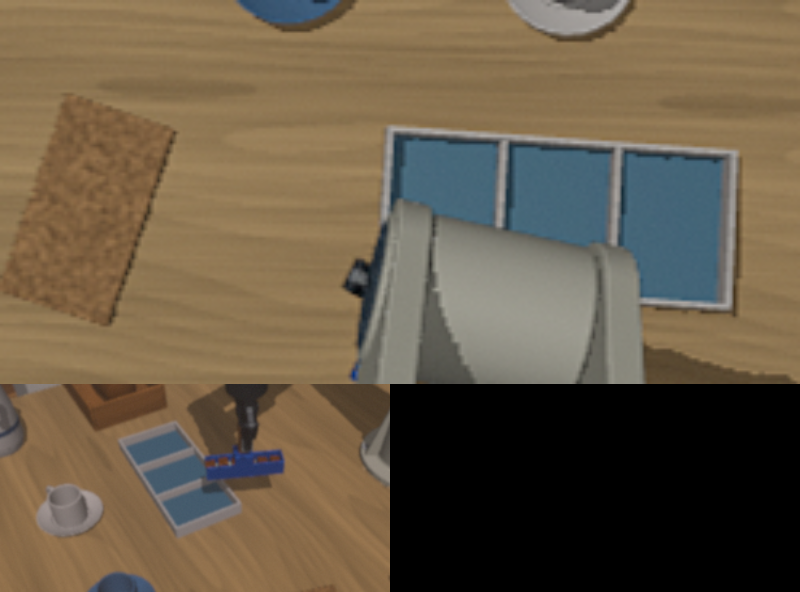

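>>> send_rows(targets=[-0.002, 0, 0.002, 0, 0.03, 0, -1, -0.004, 0, 0.005, 0, 0.07, 0, -1, -0.007, 0, 0.008, 0, 0.11, 0, -1, -0.009, 0, 0.011, 0, 0.15, 0, -1, -0.012, 0, 0.014, 0, 0.19, 0, -1, -0.014, 0, 0.016, 0, 0.22, 0, -1, -0.015, 0, 0.0175, 0, 0.244, 0, -1, -0.015, 0, 0.0175, 0, 0.244, 0, -1, -0.015, 0, 0.0175, 0, 0.244, 0, -1])

```text
clock: 5.53
eef_pos: [430.7, -82.3, 140.4]
tcp_rot: [-3.141, -0.244, 2.731]
contact_force: [0.8, -0.3, -2.2]
opening: 0.221
grasp_force: 88.1
```

```bash
cat >> h.py <<'E'
DY=np.radians(-2.65); DC=np.array([502.9,-227.0])
def brown(im):
    h=cv2.cvtColor(im,cv2.COLOR_BGR2HSV); return cv2.inRange(h,(3,130,40),(17,255,230))
def look(names=('scene','top','wrist'),save=None):
    s=r.sense(); T=rot(s['tcp_rot']); print('t',round(s['clock'],2),'eef',s['eef_pos'].round(1),'tilt',np.degrees(np.arcsin(-T[2,0]*-1)).round(2),'q',s['qpos'].round(2),'F',s['contact_force'].round(2))
    for n in names:
        f=cams.grab_frame(n); m=brown(f['color']); k,l,st,ce=cv2.connectedComponentsWithStats(m); out=[]
        for i in range(1,k):
            if st[i,4]<12: continue
            p=ray(f,*ce[i],14)[:2]-DC; c,q=np.cos(DY),np.sin(DY); p=np.array([c*p[0]+q*p[1],-q*p[0]+c*p[1]])
            d=abs(p[0])<72 and abs(p[1])<163
            if n=='wrist' or d or (n=='scene' and 130<ce[i][0]<430 and 90<ce[i][1]<250):
                out.append((tuple(ce[i].round(0).astype(int).tolist()),int(st[i,4]),'dish '+str(p.round(0).astype(int).tolist()) if d else ''))
        print(n,*out,sep=' ')
        if save: cv2.imwrite(f'pics/{save}_{n}.png',f['color'])
E
python3 - <<'E'
from h import *
look(save='a')
g=cv2.imread('pics/a_scene.png')[90:250,130:430]; w=cv2.imread('pics/a_wrist.png')
c=np.zeros((590,640,3),np.uint8); c[:267,:500]=cv2.resize(g,(500,267)); c[267:267+313,:500]=cv2.resize(w,(500,313)); cv2.imwrite('pics/p3.png',c)
E
```

```text
t 5.53 eef [430.7 -82.3 140.4] tilt 13.99 q [-0.23  0.32  1.95  0.05  1.12 -1.41] F [ 0.8  -0.31 -2.16]
scene ((216, 93), 3072, '') ((138, 97), 17, '') ((300, 157), 26, '') ((290, 161), 14, 'dish [-58, 43]')
top
wrist ((356, 150), 90804, '') ((262, 18), 14, '') ((406, 34), 18, '') ((415, 33), 22, '') ((308, 95), 25, '') ((320, 95), 22, '') ((278, 108), 20, '') ((311, 124), 1251, '') ((220, 113), 63, '') ((204, 114), 29, '') ((410, 114), 14, '') ((215, 131), 201, '') ((253, 121), 21, '') ((238, 128), 27, '') ((462, 128), 14, '') ((237, 145), 148, '') ((141, 141), 21, '') ((224, 146), 24, '') ((115, 150), 17, '') ((169, 158), 106, '') ((365, 154), 24, '') ((111, 155), 31, '') ((319, 171), 1184, '') ((256, 162), 75, '') ((245, 162), 19, '') ((251, 169), 17, '') ((67, 180), 15, '') ((77, 183), 30, '') ((229, 186), 21, '') ((117, 193), 14, '') ((246, 197), 19, '') ((118, 199), 29, '') ((137, 199), 15, '') ((253, 199), 16, '') ((319, 209), 884, '') ((122, 203), 17, '') ((252, 208), 36, '') ((264, 219), 12, '') ((97, 218), 23, '') ((150, 218), 13, '') ((210, 218), 21, '') ((224, 243), 717, '') ((358, 223), 12, '') ((2, 229), 22, '') ((187, 237), 36, '') ((257, 237), 58, '') ((78, 237), 14, '') ((487, 240), 28, '') ((249, 247), 86, '') ((14, 243), 12, '') ((199, 244), 14, '') ((318, 304), 5484, 'dish [-10, 114]') ((186, 248), 21, '') ((198, 250), 14, '') ((183, 256), 50, '') ((174, 269), 34, '') ((181, 266), 19, '') ((5, 274), 91, '') ((59, 273), 16, '') ((185, 274), 24, '') ((135, 280), 28, '') ((107, 282), 40, '') ((127, 284), 34, '') ((483, 303), 34, '') ((3, 320), 12, '') ((53, 325), 42, '') ((39, 330), 40, '') ((447, 348), 87, '') ((424, 385), 156, '') ((2, 398), 16, '')
```

View pics/p3.png

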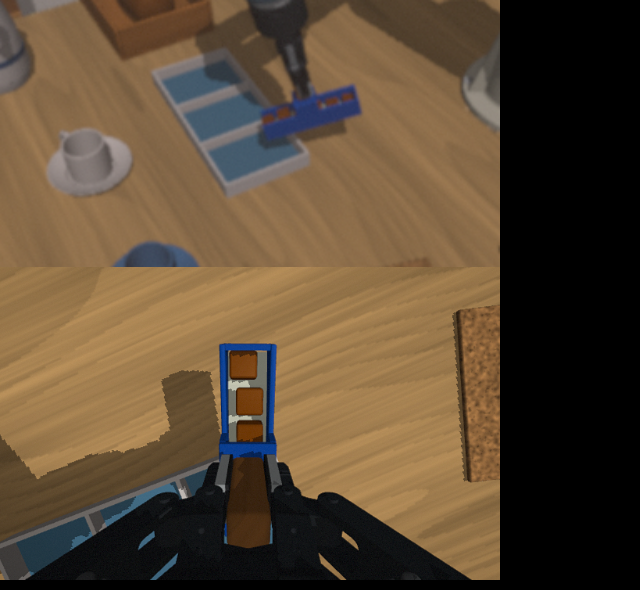

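The scene view shows the mouth over the left section, with all pieces still aboard: three back pieces in the wrist view and two front ones in the scene view. Now tilting in small steps.

>>> send_rows(targets=[-0.001, 0, -0.0014, 0, 0.0175, 0, -1, -0.0019, 0, -0.0027, 0, 0.035, 0, -1, -0.0028, 0, -0.0041, 0, 0.052, 0, -1, -0.0028, 0, -0.0041, 0, 0.052, 0, -1, -0.0028, 0, -0.0041, 0, 0.052, 0, -1, -0.0028, 0, -0.0041, 0, 0.052, 0, -1, -0.0028, 0, -0.0041, 0, 0.052, 0, -1])

```text
clock: 6.27
eef_pos: [433.9, -84.2, 144.0]
tcp_rot: [-3.142, -0.296, 2.731]
contact_force: [-0.5, -0.8, -1.6]
opening: 0.223
grasp_force: 88.1
```

```bash
cat > l.py <<'E'
from h import *
import sys
s=r.sense(); T=rot(s['tcp_rot']); print('t',round(s['clock'],2),'eef',s['eef_pos'].round(1),'tilt',np.degrees(np.arcsin(T[2,0])).round(2),'F',s['contact_force'].round(2))
f=cams.grab_frame('scene'); w=cams.grab_frame('wrist'); t=cams.grab_frame('top')
for n,q in (('s',f),('w',w),('t',t)): cv2.imwrite(f'pics/L{sys.argv[1]}_{n}.png',q['color'])
def blobs(im,x0,x1,y0,y1,a):
    h=cv2.cvtColor(im,cv2.COLOR_BGR2HSV); m=cv2.inRange(h,(3,130,50),(15,255,230)); z=np.zeros_like(m); z[y0:y1,x0:x1]=m[y0:y1,x0:x1]
    k,l,st,ce=cv2.connectedComponentsWithStats(z); return [(ce[i],st[i,4]) for i in range(1,k) if st[i,4]>=a]
c,q=np.cos(DY),np.sin(DY)
for n,fr,box in (('scene',f,(215,350,110,205)),('top',t,(345,465,165,232))):
    for ce,a in blobs(fr['color'],*box,6):
        p=ray(fr,*ce,14)[:2]-DC; print(n,ce.round(0),a,'dish',[round(c*p[0]+q*p[1]),round(-q*p[0]+c*p[1])])
print('wrist',[(ce.round(0).tolist(),int(a)) for ce,a in blobs(w['color'],285,355,90,235,150)])
E
python3 l.py 1
```

```text
t 6.27 eef [433.9 -84.2 144. ] tilt 16.97 F [-0.49 -0.81 -1.56]
scene [226. 114.] 226 dish [26, -267]
scene [337. 146.] 11 dish [-211, 50]
scene [328. 149.] 11 dish [-180, 48]
scene [299. 157.] 25 dish [-89, 39]
scene [290. 161.] 14 dish [-56, 42]
top [355. 227.] 32 dish [-97, 139]
top [352. 231.] 6 dish [-110, 150]
wrist [([311.0, 124.0], 1204), ([319.0, 171.0], 1153), ([319.0, 210.0], 839)]
```

>>> send_rows(targets=[-0.0005, 0, -0.0007, 0, 0.0087, 0, -1, -0.001, 0, -0.0014, 0, 0.0175, 0, -1, -0.0015, 0, -0.002, 0, 0.026, 0, -1, -0.0019, 0, -0.0027, 0, 0.035, 0, -1, -0.0019, 0, -0.0027, 0, 0.035, 0, -1, -0.0019, 0, -0.0027, 0, 0.035, 0, -1, -0.0019, 0, -0.0027, 0, 0.035, 0, -1, -0.0019, 0, -0.0027, 0, 0.035, 0, -1])

```text
clock: 7.08
eef_pos: [436.3, -85.2, 146.1]
tcp_rot: [3.142, -0.331, 2.731]
contact_force: [-0.2, -0.6, -2.3]
opening: 0.222
grasp_force: 88.1
```

```bash
python3 l.py 2
```

```text
t 7.08 eef [436.3 -85.2 146.1] tilt 18.97 F [-0.15 -0.59 -2.26]
scene [224. 114.] 204 dish [30, -269]
scene [336. 144.] 10 dish [-214, 43]
scene [327. 148.] 11 dish [-180, 43]
scene [299. 157.] 25 dish [-87, 38]
scene [288. 162.] 12 dish [-51, 41]
top [356. 226.] 38 dish [-96, 138]
top [352. 231.] 9 dish [-110, 147]
wrist [([311.0, 124.0], 1206), ([319.0, 171.0], 1156), ([319.0, 210.0], 843)]
```

>>> send_rows(targets=[-0.0005, 0, -0.0007, 0, 0.0087, 0, -1, -0.001, 0, -0.0014, 0, 0.0175, 0, -1, -0.0015, 0, -0.002, 0, 0.026, 0, -1, -0.0019, 0, -0.0027, 0, 0.035, 0, -1, -0.0019, 0, -0.0027, 0, 0.035, 0, -1, -0.0019, 0, -0.0027, 0, 0.035, 0, -1, -0.0019, 0, -0.0027, 0, 0.035, 0, -1, -0.0019, 0, -0.0027, 0, 0.035, 0, -1])

```text
clock: 7.9
eef_pos: [438.8, -86.3, 148.0]
tcp_rot: [-3.142, -0.366, 2.731]
contact_force: [-0.3, -0.4, -2.6]
opening: 0.224
grasp_force: 88.1
```

```bash
python3 l.py 3
```

```text
t 7.9 eef [438.8 -86.3 148. ] tilt 20.98 F [-0.29 -0.4  -2.58]
scene [223. 115.] 183 dish [34, -269]
scene [239. 111.] 23 dish [-19, -260]
scene [336. 143.] 10 dish [-215, 37]
scene [326. 147.] 12 dish [-181, 38]
scene [298. 157.] 21 dish [-86, 37]
scene [282. 181.] 32 dish [-2, 105]
top [362. 217.] 15 dish [-66, 122]
top [356. 226.] 41 dish [-94, 136]
top [353. 230.] 14 dish [-108, 146]
wrist [([311.0, 124.0], 1196), ([319.0, 171.0], 1157), ([319.0, 210.0], 847)]
```

The first piece left and landed at (-2,105) in the dish frame, in the middle of the left section.

>>> send_rows(targets=[-0.0005, 0, -0.0007, 0, 0.0087, 0, -1, -0.001, 0, -0.0014, 0, 0.0175, 0, -1, -0.0015, 0, -0.002, 0, 0.026, 0, -1, -0.0019, 0, -0.0027, 0, 0.035, 0, -1, -0.0019, 0, -0.0027, 0, 0.035, 0, -1, -0.0019, 0, -0.0027, 0, 0.035, 0, -1, -0.0019, 0, -0.0027, 0, 0.035, 0, -1, -0.0019, 0, -0.0027, 0, 0.035, 0, -1])

```text
clock: 8.72
eef_pos: [441.3, -87.4, 149.9]
tcp_rot: [-3.142, -0.401, 2.731]
contact_force: [0.0, -0.1, -2.5]
opening: 0.221
grasp_force: 88.1
```

```bash
python3 l.py 4
```

```text
t 8.72 eef [441.3 -87.4 149.9] tilt 22.98 F [ 0.03 -0.09 -2.53]
scene [222. 114.] 163 dish [36, -271]
scene [239. 112.] 14 dish [-18, -260]
scene [335. 142.] 9 dish [-215, 31]
scene [326. 146.] 10 dish [-182, 33]
scene [297. 157.] 23 dish [-84, 35]
scene [279. 182.] 30 dish [9, 106]
top [363. 216.] 30 dish [-63, 118]
top [357. 225.] 40 dish [-92, 135]
top [354. 230.] 19 dish [-107, 143]
wrist [([311.0, 124.0], 1198), ([319.0, 171.0], 1144), ([319.0, 210.0], 838)]
```

>>> send_rows(targets=[-0.0005, 0, -0.0007, 0, 0.0087, 0, -1, -0.001, 0, -0.0014, 0, 0.0175, 0, -1, -0.0015, 0, -0.002, 0, 0.026, 0, -1, -0.0019, 0, -0.0027, 0, 0.035, 0, -1, -0.0019, 0, -0.0027, 0, 0.035, 0, -1, -0.0019, 0, -0.0027, 0, 0.035, 0, -1, -0.0019, 0, -0.0027, 0, 0.035, 0, -1, -0.0019, 0, -0.0027, 0, 0.035, 0, -1])

```text
clock: 9.53
eef_pos: [443.9, -88.5, 151.6]
tcp_rot: [-3.142, -0.436, 2.731]
contact_force: [-0.6, 0.6, -2.0]
opening: 0.219
grasp_force: 88.1
```

```bash
python3 l.py 5
```

```text
t 9.53 eef [443.9 -88.5 151.6] tilt 24.99 F [-0.56  0.6  -2.04]
scene [221. 115.] 142 dish [39, -271]
scene [237. 112.] 17 dish [-13, -262]
scene [334. 141.] 10 dish [-215, 25]
scene [325. 145.] 11 dish [-182, 27]
scene [296. 157.] 21 dish [-79, 35]
scene [279. 182.] 30 dish [9, 106]
top [364. 214.] 46 dish [-56, 114]
top [356. 226.] 63 dish [-96, 137]
wrist [([311.0, 125.0], 1210), ([320.0, 171.0], 1146), ([319.0, 210.0], 841)]
```

>>> send_rows(targets=[-0.0005, 0, -0.0007, 0, 0.0087, 0, -1, -0.001, 0, -0.0014, 0, 0.0175, 0, -1, -0.0014, 0, -0.0021, 0, 0.026, 0, -1, -0.0014, 0, -0.0021, 0, 0.026, 0, -1, -0.0014, 0, -0.0021, 0, 0.026, 0, -1, -0.0014, 0, -0.0021, 0, 0.026, 0, -1, -0.0014, 0, -0.0021, 0, 0.026, 0, -1, -0.0014, 0, -0.0021, 0, 0.026, 0, -1])

```text
clock: 10.35
eef_pos: [445.9, -89.4, 153.0]
tcp_rot: [3.142, -0.462, 2.731]
contact_force: [-0.0, 0.7, -1.8]
opening: 0.222
grasp_force: 88.2
```

```bash
python3 l.py 6
```

```text
t 10.35 eef [445.9 -89.4 153. ] tilt 26.47 F [-0.03  0.68 -1.83]
scene [220. 115.] 121 dish [42, -272]
scene [238. 111.] 7 dish [-16, -266]
scene [333. 140.] 7 dish [-217, 19]
scene [324. 144.] 11 dish [-183, 24]
scene [289. 181.] 35 dish [-18, 115]
scene [279. 182.] 30 dish [9, 106]
top [366. 212.] 60 dish [-50, 111]
top [356. 226.] 74 dish [-95, 136]
wrist [([311.0, 125.0], 1204), ([319.0, 171.0], 1150), ([319.0, 210.0], 842)]
```

Two pieces are now in the left section, at (289,181) and (279,182). Easing the tilt back 6° and shifting to the middle section.

>>> send_rows(targets=[0.0017, 0, 0.0028, 0, -0.035, 0, -1, 0.0034, 0, 0.0057, 0, -0.07, 0, -1, 0.0051, 0, 0.0085, 0, -0.105, 0, -1, 0.004, -0.003, 0.008, 0, -0.105, 0, -1, 0.0024, -0.009, 0.007, 0, -0.105, 0, -1, -0.001, -0.02, 0.005, 0, -0.105, 0, -1, -0.006, -0.034, 0.0025, 0, -0.105, 0, -1, -0.011, -0.05, -0.0005, 0, -0.105, 0, -1, -0.016, -0.066, -0.003, 0, -0.105, 0, -1, -0.021, -0.08, -0.0055, 0, -0.105, 0, -1, -0.025, -0.091, -0.007, 0, -0.105, 0, -1, -0.028, -0.098, -0.0085, 0, -0.105, 0, -1])

```text
clock: 11.5
eef_pos: [433.2, -192.7, 147.9]
tcp_rot: [-3.141, -0.357, 2.73]
contact_force: [-0.1, 0.1, -1.6]
opening: 0.216
grasp_force: 88.2
```

>>> send_rows(targets=[-0.0014, -0.003, -0.0004, 0, 0, 0, -1, -0.0014, -0.003, -0.0004, 0, 0, 0, -1, -0.0014, -0.003, -0.0004, 0, 0, 0, -1])

```text
clock: 11.75
eef_pos: [433.4, -193.8, 147.9]
tcp_rot: [3.141, -0.357, 2.731]
contact_force: [1.0, -0.7, -2.1]
opening: 0.219
grasp_force: 88.2
```

```bash
python3 l.py 7
python3 - <<'E'
import cv2,numpy as np
a=cv2.imread('pics/L7_s.png')[90:220,190:380]; b=cv2.imread('pics/L7_w.png'); c=np.zeros((590,760,3),np.uint8)
c[:342,:500]=cv2.resize(a,(500,342),interpolation=cv2.INTER_CUBIC); c[342:,:396]=cv2.resize(b,(396,248)); cv2.imwrite('pics/p4.png',c)
E
```

```text
t 11.75 eef [ 433.4 -193.8  147.9] tilt 20.48 F [ 1.   -0.7  -2.13]
scene [220. 115.] 128 dish [42, -272]
scene [236. 113.] 8 dish [-6, -255]
scene [279. 182.] 32 dish [9, 106]
scene [289. 181.] 30 dish [-18, 116]
top [368. 193.] 40 dish [8, 106]
top [364. 202.] 42 dish [-19, 116]
top [406. 219.] 51 dish [-63, -13]
top [396. 228.] 39 dish [-93, 17]
wrist [([311.0, 124.0], 1214), ([319.0, 171.0], 1179), ([319.0, 210.0], 804)]
```

View pics/p4.png

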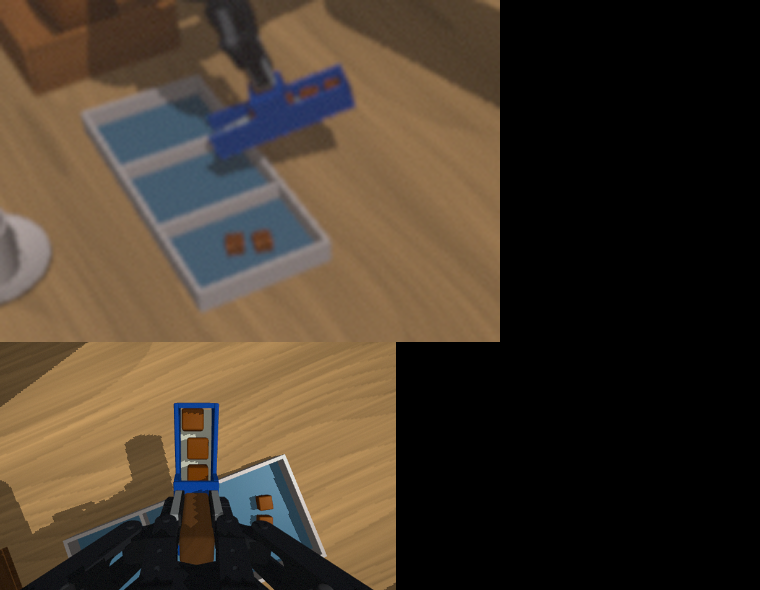

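Two pieces are in the left section and the shaker is over the middle one. Restoring the tilt.

>>> send_rows(targets=[-0.001, 0, -0.0014, 0, 0.0175, 0, -1, -0.0019, 0, -0.0028, 0, 0.035, 0, -1, -0.0028, 0, -0.0041, 0, 0.0525, 0, -1, -0.0037, 0, -0.0054, 0, 0.07, 0, -1, -0.0047, 0, -0.0067, 0, 0.0875, 0, -1, -0.0056, 0, -0.008, 0, 0.105, 0, -1, -0.0061, 0, -0.0087, 0, 0.114, 0, -1, -0.0061, 0, -0.0087, 0, 0.114, 0, -1, -0.0061, 0, -0.0087, 0, 0.114, 0, -1, -0.0061, 0, -0.0087, 0, 0.114, 0, -1, -0.0061, 0, -0.0087, 0, 0.114, 0, -1])

```text
clock: 12.82
eef_pos: [441.3, -197.6, 154.0]
tcp_rot: [-3.142, -0.471, 2.731]
contact_force: [-0.0, 0.0, -2.2]
opening: 0.223
grasp_force: 88.2
```

```bash
python3 l.py 8
```

```text
t 12.82 eef [ 441.3 -197.6  154. ] tilt 26.98 F [-0.02  0.02 -2.19]
scene [217. 115.] 24 dish [52, -277]
scene [228. 112.] 49 dish [14, -272]
scene [304. 121.] 6 dish [-182, -107]
scene [289. 181.] 30 dish [-18, 116]
scene [279. 182.] 30 dish [9, 106]
top [368. 193.] 40 dish [8, 106]
top [364. 202.] 42 dish [-19, 116]
top [409. 215.] 79 dish [-48, -21]
top [397. 227.] 54 dish [-89, 14]
wrist [([311.0, 125.0], 1205), ([319.0, 172.0], 1200), ([319.0, 210.0], 797)]
```

>>> send_rows(targets=[-0.0005, 0, -0.0007, 0, 0.0087, 0, -1, -0.001, 0, -0.0014, 0, 0.0175, 0, -1, -0.0015, 0, -0.002, 0, 0.026, 0, -1, -0.0019, 0, -0.0027, 0, 0.035, 0, -1, -0.0019, 0, -0.0027, 0, 0.035, 0, -1, -0.0019, 0, -0.0027, 0, 0.035, 0, -1, -0.0019, 0, -0.0027, 0, 0.035, 0, -1, -0.0019, 0, -0.0027, 0, 0.035, 0, -1])

```text
clock: 13.63
eef_pos: [444.0, -198.7, 155.5]
tcp_rot: [3.142, -0.506, 2.731]
contact_force: [-0.3, -0.5, -1.4]
opening: 0.224
grasp_force: 88.2
```

```bash
python3 l.py 9
```

```text
t 13.63 eef [ 444.  -198.7  155.5] tilt 29.0 F [-0.29 -0.52 -1.38]
scene [222. 112.] 43 dish [32, -287]
scene [235. 112.] 18 dish [-7, -263]
scene [304. 120.] 6 dish [-184, -113]
scene [289. 181.] 31 dish [-18, 117]
scene [279. 182.] 31 dish [9, 106]
top [368. 193.] 40 dish [8, 106]
top [364. 202.] 40 dish [-20, 117]
top [410. 213.] 84 dish [-44, -23]
top [397. 227.] 61 dish [-88, 13]
wrist [([311.0, 125.0], 1192), ([319.0, 172.0], 1199), ([319.0, 210.0], 794)]
```

>>> send_rows(targets=[-0.0005, 0, -0.0007, 0, 0.0087, 0, -1, -0.001, 0, -0.0014, 0, 0.0175, 0, -1, -0.0014, 0, -0.0021, 0, 0.026, 0, -1, -0.0014, 0, -0.0021, 0, 0.026, 0, -1, -0.0014, 0, -0.0021, 0, 0.026, 0, -1, -0.0014, 0, -0.0021, 0, 0.026, 0, -1, -0.0014, 0, -0.0021, 0, 0.026, 0, -1, -0.0014, 0, -0.0021, 0, 0.026, 0, -1])

```text
clock: 14.45
eef_pos: [446.1, -199.6, 156.7]
tcp_rot: [-3.142, -0.532, 2.731]
contact_force: [-0.3, 0.2, -2.0]
opening: 0.225
grasp_force: 88.2
```

```bash
python3 l.py 10
```

```text
t 14.45 eef [ 446.1 -199.6  156.7] tilt 30.48 F [-0.32  0.18 -2.01]
scene [220. 114.] 58 dish [41, -279]
scene [230. 111.] 6 dish [7, -275]
scene [240. 110.] 6 dish [-24, -263]
scene [225. 117.] 6 dish [33, -253]
scene [289. 181.] 30 dish [-18, 116]
scene [279. 182.] 31 dish [9, 106]
top [368. 193.] 40 dish [8, 106]
top [364. 202.] 42 dish [-19, 116]
top [410. 212.] 87 dish [-41, -24]
top [398. 226.] 67 dish [-87, 11]
wrist [([311.0, 126.0], 1234), ([319.0, 172.0], 1196), ([319.0, 211.0], 783)]
```

>>> send_rows(targets=[-0.0005, 0, -0.0007, 0, 0.0087, 0, -1, -0.001, 0, -0.0014, 0, 0.0175, 0, -1, -0.0014, 0, -0.0021, 0, 0.026, 0, -1, -0.0014, 0, -0.0021, 0, 0.026, 0, -1, -0.0014, 0, -0.0021, 0, 0.026, 0, -1, -0.0014, 0, -0.0021, 0, 0.026, 0, -1, -0.0014, 0, -0.0021, 0, 0.026, 0, -1, -0.0014, 0, -0.0021, 0, 0.026, 0, -1])

```text
clock: 15.27
eef_pos: [448.2, -200.5, 157.8]
tcp_rot: [-3.142, -0.558, 2.731]
contact_force: [-0.3, -0.5, -2.1]
opening: 0.219
grasp_force: 88.2
```

```bash
python3 l.py 11
```

```text
t 15.27 eef [ 448.2 -200.5  157.8] tilt 31.97 F [-0.28 -0.51 -2.1 ]
scene [222. 114.] 82 dish [35, -274]
scene [238. 111.] 13 dish [-16, -263]
scene [264. 160.] 25 dish [6, 2]
scene [289. 181.] 31 dish [-18, 117]
scene [279. 182.] 31 dish [9, 106]
top [368. 193.] 40 dish [8, 106]
top [364. 202.] 41 dish [-20, 117]
top [411. 211.] 92 dish [-37, -25]
top [398. 226.] 74 dish [-86, 11]
wrist [([310.0, 127.0], 1206), ([319.0, 172.0], 1191), ([319.0, 211.0], 773)]
```

The third piece landed in the middle section at (6,2).

>>> send_rows(targets=[-0.0005, 0, -0.0007, 0, 0.0087, 0, -1, -0.001, 0, -0.0014, 0, 0.0175, 0, -1, -0.0015, 0, -0.002, 0, 0.026, 0, -1, -0.0019, 0, -0.0027, 0, 0.035, 0, -1, -0.0019, 0, -0.0027, 0, 0.035, 0, -1, -0.0019, 0, -0.0027, 0, 0.035, 0, -1, -0.0019, 0, -0.0027, 0, 0.035, 0, -1, -0.0019, 0, -0.0027, 0, 0.035, 0, -1])

```text
clock: 16.08
eef_pos: [451.0, -201.8, 159.1]
tcp_rot: [-3.142, -0.593, 2.731]
contact_force: [-0.5, -0.7, -1.8]
opening: 0.221
grasp_force: 88.2
```

```bash
python3 l.py 12
```

```text
t 16.08 eef [ 451.  -201.8  159.1] tilt 33.98 F [-0.51 -0.67 -1.79]
scene [220. 114.] 49 dish [42, -279]
scene [231. 112.] 11 dish [6, -268]
scene [264. 160.] 24 dish [6, 1]
scene [289. 181.] 31 dish [-18, 117]
scene [279. 182.] 31 dish [9, 106]
top [368. 193.] 40 dish [8, 106]
top [364. 202.] 42 dish [-19, 116]
top [411. 209.] 99 dish [-32, -27]
top [398. 226.] 80 dish [-85, 9]
wrist [([310.0, 128.0], 1192), ([319.0, 172.0], 1199), ([319.0, 211.0], 742)]
```

>>> send_rows(targets=[-0.0005, 0, -0.0007, 0, 0.0087, 0, -1, -0.001, 0, -0.0014, 0, 0.0175, 0, -1, -0.0014, 0, -0.0021, 0, 0.026, 0, -1, -0.0014, 0, -0.0021, 0, 0.026, 0, -1, -0.0014, 0, -0.0021, 0, 0.026, 0, -1, -0.0014, 0, -0.0021, 0, 0.026, 0, -1, -0.0014, 0, -0.0021, 0, 0.026, 0, -1, -0.0014, 0, -0.0021, 0, 0.026, 0, -1])

```text
clock: 16.9
eef_pos: [453.1, -202.7, 160.1]
tcp_rot: [-3.142, -0.619, 2.731]
contact_force: [0.1, -0.7, -0.9]
opening: 0.227
grasp_force: 88.2
```

```bash
python3 l.py 13
```

```text
t 16.9 eef [ 453.1 -202.7  160.1] tilt 35.46 F [ 0.13 -0.73 -0.87]
scene [217. 111.] 6 dish [46, -296]
scene [220. 115.] 43 dish [44, -275]
scene [228. 113.] 20 dish [16, -268]
scene [236. 111.] 22 dish [-9, -265]
scene [264. 160.] 24 dish [6, 1]
scene [289. 181.] 31 dish [-18, 117]
scene [279. 182.] 31 dish [9, 106]
top [368. 193.] 40 dish [8, 106]
top [364. 202.] 41 dish [-20, 117]
top [412. 208.] 99 dish [-28, -30]
top [399. 225.] 81 dish [-83, 8]
wrist [([310.0, 130.0], 1190), ([319.0, 173.0], 1176), ([319.0, 214.0], 573)]
```

>>> send_rows(targets=[-0.0005, 0, -0.0007, 0, 0.0087, 0, -1, -0.001, 0, -0.0014, 0, 0.0175, 0, -1, -0.001, 0, -0.0014, 0, 0.0175, 0, -1, -0.001, 0, -0.0014, 0, 0.0175, 0, -1, -0.001, 0, -0.0014, 0, 0.0175, 0, -1, -0.001, 0, -0.0014, 0, 0.0175, 0, -1, -0.001, 0, -0.0014, 0, 0.0175, 0, -1])

```text
clock: 17.63
eef_pos: [454.7, -203.3, 160.6]
tcp_rot: [3.142, -0.636, 2.731]
contact_force: [0.5, -0.3, -1.3]
opening: 0.223
grasp_force: 88.2
```

```bash
python3 l.py 14
```

```text
t 17.63 eef [ 454.7 -203.3  160.6] tilt 36.47 F [ 0.47 -0.27 -1.32]
scene [221. 114.] 64 dish [39, -277]
scene [237. 112.] 9 dish [-12, -258]
scene [274. 135.] 7 dish [-68, -91]
scene [264. 160.] 25 dish [6, 2]
scene [289. 181.] 32 dish [-18, 116]
scene [279. 182.] 31 dish [9, 106]
top [368. 193.] 40 dish [8, 106]
top [399. 196.] 7 dish [6, 12]
top [364. 202.] 41 dish [-19, 116]
top [412. 208.] 109 dish [-26, -30]
top [398. 229.] 35 dish [-94, 11]
wrist [([310.0, 132.0], 1205), ([319.0, 174.0], 1153)]
```

>>> send_rows(targets=[0, 0, 0, 0, 0, 0, -1, 0, 0, 0, 0, 0, 0, -1, 0, 0, 0, 0, 0, 0, -1, 0, 0, 0, 0, 0, 0, -1])

```text
clock: 18.12
eef_pos: [454.7, -203.3, 160.6]
tcp_rot: [3.142, -0.636, 2.731]
contact_force: [0.3, -0.2, -2.4]
opening: 0.219
grasp_force: 88.2
```

```bash
python3 l.py 15
```

```text
t 18.12 eef [ 454.7 -203.3  160.6] tilt 36.47 F [ 0.29 -0.16 -2.39]
scene [220. 114.] 62 dish [42, -275]
scene [233. 112.] 20 dish [-1, -265]
scene [244. 159.] 24 dish [57, -30]
scene [257. 160.] 25 dish [25, -8]
scene [289. 181.] 30 dish [-18, 116]
scene [279. 182.] 32 dish [9, 105]
top [408. 190.] 16 dish [24, -12]
top [368. 193.] 40 dish [8, 106]
top [364. 202.] 42 dish [-19, 116]
top [412. 207.] 107 dish [-26, -30]
top [398. 229.] 36 dish [-94, 10]
wrist [([310.0, 133.0], 1202), ([319.0, 175.0], 1143)]
```

Two pieces lie in the middle section, at (244,159) and (257,160). Easing back 8° and moving to the right section.

>>> send_rows(targets=[0.0022, 0, 0.0038, 0, -0.047, 0, -1, 0.0044, 0, 0.0077, 0, -0.094, 0, -1, 0.0066, 0, 0.0115, 0, -0.14, 0, -1, 0.006, -0.003, 0.011, 0, -0.14, 0, -1, 0.0046, -0.009, 0.01, 0, -0.14, 0, -1, 0.002, -0.02, 0.008, 0, -0.14, 0, -1, -0.001, -0.034, 0.006, 0, -0.14, 0, -1, -0.0045, -0.05, 0.0033, 0, -0.14, 0, -1, -0.008, -0.066, 0.0005, 0, -0.14, 0, -1, -0.011, -0.08, -0.0017, 0, -0.14, 0, -1, -0.0135, -0.091, -0.0035, 0, -0.14, 0, -1, -0.015, -0.098, -0.0047, 0, -0.14, 0, -1])

```text
clock: 19.27
eef_pos: [428.7, -301.2, 155.2]
tcp_rot: [-3.141, -0.497, 2.729]
contact_force: [0.2, 0.6, -2.3]
opening: 0.22
grasp_force: 88.2
```

>>> send_rows(targets=[-0.001, -0.003, -0.0005, 0, 0, 0, -1, -0.001, -0.003, -0.0005, 0, 0, 0, -1, -0.001, -0.003, -0.0005, 0, 0, 0, -1])

```text
clock: 19.52
eef_pos: [429.0, -302.0, 155.4]
tcp_rot: [3.141, -0.497, 2.731]
contact_force: [-0.3, -1.4, -1.6]
opening: 0.223
grasp_force: 88.2
```

```bash
python3 l.py 16; python3 -c "
from h import *;print(r.sense()['qpos'].round(2))"
```

```text
t 19.52 eef [ 429.  -302.   155.4] tilt 28.46 F [-0.34 -1.39 -1.63]
scene [224. 114.] 206 dish [29, -268]
scene [244. 159.] 25 dish [57, -30]
scene [257. 160.] 26 dish [25, -8]
scene [279. 182.] 31 dish [9, 106]
scene [289. 181.] 32 dish [-18, 116]
top [414. 180.] 43 dish [57, -31]
top [406. 191.] 40 dish [24, -7]
top [368. 193.] 40 dish [8, 106]
top [364. 202.] 42 dish [-19, 116]
top [450. 220.] 79 dish [-57, -145]
wrist [([310.0, 135.0], 1208), ([319.0, 177.0], 1195)]
[-0.57  0.56  1.58 -0.07  1.49 -1.7 ]
```

>>> send_rows(targets=[-0.0009, 0, -0.0014, 0, 0.0175, 0, -1, -0.0019, 0, -0.0028, 0, 0.035, 0, -1, -0.0028, 0, -0.0041, 0, 0.0525, 0, -1, -0.0039, 0, -0.0053, 0, 0.07, 0, -1, -0.0049, 0, -0.0067, 0, 0.0875, 0, -1, -0.006, 0, -0.008, 0, 0.105, 0, -1, -0.0071, 0, -0.0094, 0, 0.122, 0, -1, -0.0082, 0, -0.0105, 0, 0.14, 0, -1, -0.0093, 0, -0.0119, 0, 0.1575, 0, -1, -0.0093, 0, -0.0119, 0, 0.1575, 0, -1, -0.0093, 0, -0.0119, 0, 0.1575, 0, -1, -0.0093, 0, -0.0119, 0, 0.1575, 0, -1])

```text
clock: 20.67
eef_pos: [441.6, -307.9, 161.4]
tcp_rot: [3.142, -0.654, 2.731]
contact_force: [0.4, -0.1, -2.6]
opening: 0.225
grasp_force: 88.2
```

>>> send_rows(targets=[-0.0005, 0, -0.0007, 0, 0.0087, 0, -1, -0.001, 0, -0.0014, 0, 0.0175, 0, -1, -0.0015, 0, -0.002, 0, 0.026, 0, -1, -0.0019, 0, -0.0027, 0, 0.035, 0, -1, -0.0019, 0, -0.0027, 0, 0.035, 0, -1, -0.0019, 0, -0.0027, 0, 0.035, 0, -1, -0.0019, 0, -0.0027, 0, 0.035, 0, -1, -0.0019, 0, -0.0027, 0, 0.035, 0, -1])

```text
clock: 21.33
eef_pos: [444.5, -309.1, 162.4]
tcp_rot: [3.142, -0.689, 2.731]
contact_force: [0.9, -0.4, -1.3]
opening: 0.221
grasp_force: 88.2
```

```bash
python3 l.py 17
```

```text
t 21.33 eef [ 444.5 -309.1  162.4] tilt 39.48 F [ 0.88 -0.39 -1.32]
scene [220. 115.] 120 dish [44, -270]
scene [232. 110.] 6 dish [0, -278]
scene [244. 159.] 23 dish [57, -31]
scene [257. 160.] 26 dish [25, -8]
scene [289. 181.] 32 dish [-18, 116]
scene [279. 182.] 30 dish [9, 106]
top [414. 180.] 43 dish [57, -31]
top [405. 189.] 18 dish [28, -4]
top [368. 193.] 40 dish [8, 106]
top [364. 202.] 42 dish [-19, 116]
top [458. 208.] 38 dish [-18, -168]
wrist [([310.0, 136.0], 1193), ([319.0, 182.0], 1158)]
```

>>> send_rows(targets=[-0.0005, 0, -0.0007, 0, 0.0087, 0, -1, -0.001, 0, -0.0014, 0, 0.0175, 0, -1, -0.0015, 0, -0.002, 0, 0.026, 0, -1, -0.0019, 0, -0.0027, 0, 0.035, 0, -1, -0.0019, 0, -0.0027, 0, 0.035, 0, -1, -0.0019, 0, -0.0027, 0, 0.035, 0, -1, -0.0019, 0, -0.0027, 0, 0.035, 0, -1, -0.0019, 0, -0.0027, 0, 0.035, 0, -1, -0.0019, 0, -0.0027, 0, 0.035, 0, -1, -0.0019, 0, -0.0027, 0, 0.035, 0, -1])

```text
clock: 22.32
eef_pos: [447.5, -310.4, 163.4]
tcp_rot: [-3.142, -0.724, 2.731]
contact_force: [0.4, -0.3, -2.2]
opening: 0.223
grasp_force: 88.2
```

```bash
python3 l.py 18
```

```text
t 22.32 eef [ 447.5 -310.4  163.4] tilt 41.47 F [ 0.39 -0.31 -2.24]
scene [220. 115.] 116 dish [44, -271]
scene [245. 139.] 25 dish [18, -115]
scene [244. 159.] 24 dish [57, -30]
scene [257. 160.] 25 dish [25, -8]
scene [289. 181.] 31 dish [-18, 117]
scene [279. 182.] 31 dish [9, 106]
top [413. 179.] 21 dish [61, -28]
top [442. 190.] 34 dish [33, -116]
top [368. 193.] 40 dish [8, 106]
top [364. 202.] 42 dish [-19, 116]
top [461. 204.] 6 dish [-4, -176]
wrist [([310.0, 137.0], 1206)]
```

The fifth piece landed in the right section, at about (18,-115). One left.

>>> send_rows(targets=[-0.0005, 0, -0.0007, 0, 0.0087, 0, -1, -0.001, 0, -0.0014, 0, 0.0175, 0, -1, -0.0015, 0, -0.002, 0, 0.026, 0, -1, -0.0019, 0, -0.0027, 0, 0.035, 0, -1, -0.0024, 0, -0.0034, 0, 0.0437, 0, -1, -0.0028, 0, -0.0041, 0, 0.0524, 0, -1, -0.0028, 0, -0.0041, 0, 0.0524, 0, -1, -0.0028, 0, -0.0041, 0, 0.0524, 0, -1, -0.0028, 0, -0.0041, 0, 0.0524, 0, -1, -0.0028, 0, -0.0041, 0, 0.0524, 0, -1, -0.0028, 0, -0.0041, 0, 0.0524, 0, -1])

```text
clock: 23.38
eef_pos: [451.8, -312.3, 164.6]
tcp_rot: [-3.142, -0.776, 2.731]
contact_force: [0.8, 0.2, -1.6]
opening: 0.215
grasp_force: 88.2
```

```bash
python3 l.py 19
```

```text
t 23.38 eef [ 451.8 -312.3  164.6] tilt 44.48 F [ 0.79  0.23 -1.59]
scene [219. 116.] 87 dish [48, -269]
scene [231. 111.] 7 dish [3, -274]
scene [240. 140.] 24 dish [34, -118]
scene [244. 159.] 24 dish [57, -30]
scene [257. 160.] 25 dish [25, -8]
scene [289. 181.] 31 dish [-18, 116]
scene [279. 182.] 30 dish [9, 106]
top [368. 193.] 40 dish [8, 106]
top [364. 202.] 41 dish [-20, 116]
wrist []
```

>>> send_rows(targets=[0, 0, 0, 0, 0, 0, -1, 0, 0, 0, 0, 0, 0, -1, 0, 0, 0, 0, 0, 0, -1, 0, 0, 0, 0, 0, 0, -1])

```text
clock: 23.87
eef_pos: [451.9, -312.3, 164.5]
tcp_rot: [-3.142, -0.776, 2.731]
contact_force: [-0.2, -0.0, -1.4]
opening: 0.221
grasp_force: 88.2
```

```bash
python3 l.py 20
python3 - <<'E'
import cv2,numpy as np
a=cv2.imread('pics/L20_s.png')[80:210,180:370]; b=cv2.imread('pics/L20_w.png'); c=np.zeros((590,760,3),np.uint8)
c[:342,:500]=cv2.resize(a,(500,342),interpolation=cv2.INTER_CUBIC); c[342:,:396]=cv2.resize(b,(396,248)); cv2.imwrite('pics/p5.png',c)
E
```

```text
t 23.87 eef [ 451.9 -312.3  164.5] tilt 44.49 F [-0.16 -0.   -1.41]
scene [220. 115.] 96 dish [45, -271]
scene [246. 136.] 23 dish [11, -126]
scene [240. 140.] 24 dish [34, -119]
scene [244. 159.] 23 dish [57, -31]
scene [257. 160.] 26 dish [25, -8]
scene [289. 181.] 31 dish [-18, 116]
scene [279. 182.] 32 dish [9, 106]
top [368. 193.] 40 dish [8, 106]
top [364. 202.] 42 dish [-19, 116]
wrist []
```

View pics/p5.png

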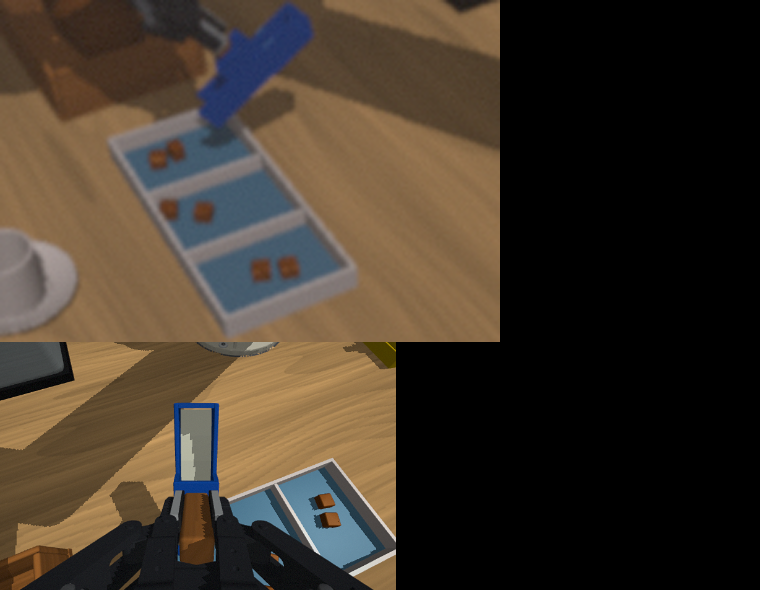

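All six pieces are out, two per section, and the shaker is empty. Levelling and returning to the mat.

>>> send_rows(targets=[0.014, 0, -0.014, 0, 0, 0, -1, 0.028, 0, -0.028, 0, -0.03, 0, -1, 0.035, 0, -0.016, 0, -0.12, 0, -1, 0.038, 0, -0.005, 0, -0.23, 0, -1, 0.041, 0, 0.004, 0, -0.34, 0, -1, 0.043, 0, 0.014, 0, -0.45, 0, -1, 0.044, 0, 0.024, 0, -0.56, 0, -1, 0.044, 0, 0.033, 0, -0.67, 0, -1, 0.043, 0, 0.04, 0, -0.75, 0, -1, 0.0425, 0, 0.042, 0, -0.776, 0, -1, 0.0425, 0, 0.042, 0, -0.776, 0, -1, 0.0425, 0, 0.042, 0, -0.776, 0, -1])

```text
clock: 25.02
eef_pos: [396.9, -288.5, 164.9]
tcp_rot: [-3.141, -0.001, 2.73]
contact_force: [0.0, -0.6, -1.3]
opening: 0.22
grasp_force: 88.2
```

Run:
```python
from h import *
s=r.sense(); print(s['eef_pos'],s['tcp_rot'],togo([496,219.5,158]))
```

```text
[ 396.88067931 -288.4510287   164.87752169] [-3.14149219e+00 -9.30933816e-04  2.73049897e+00] [112.1 505.2   6.9]
```

>>> send_rows(targets=[0.002, 0.01, 0, 0, 0, 0, -1, 0.007, 0.03, 0, 0, 0, 0, -1, 0.013, 0.06, 0, 0, 0, 0, -1, 0.021, 0.095, 0, 0, 0, 0, -1, 0.029, 0.13, 0, 0, 0, 0, -1, 0.037, 0.165, 0, 0, 0, 0, -1, 0.044, 0.2, 0, 0, 0, 0, -1, 0.052, 0.235, 0, 0, 0, 0, -1, 0.06, 0.27, 0, 0, 0, 0, -1, 0.068, 0.305, 0, 0, 0, 0, -1, 0.075, 0.34, 0, 0, 0, 0, -1, 0.083, 0.375, 0, 0, 0, 0, -1])

```text
clock: 26.02
eef_pos: [471.5, 91.3, 164.5]
tcp_rot: [-3.141, -0.001, 2.731]
contact_force: [0.7, -0.1, -1.7]
opening: 0.218
grasp_force: 88.1
```

>>> send_rows(targets=[0.008, 0.035, 0, 0, 0, 0, -1, 0.015, 0.065, 0, 0, 0, 0, -1, 0.021, 0.09, 0, 0, 0, 0, -1, 0.025, 0.11, 0, 0, 0, 0, -1, 0.028, 0.123, 0, 0, 0, 0, -1, 0.029, 0.13, 0, 0, 0, 0, -1, 0.029, 0.13, 0, 0, 0, 0, -1, 0.029, 0.13, 0, 0, 0, 0, -1, 0.029, 0.13, 0, 0, 0, 0, -1])

```text
clock: 26.77
eef_pos: [495.8, 218.3, 164.2]
tcp_rot: [-3.141, -0.001, 2.73]
contact_force: [-0.0, 0.2, -2.5]
opening: 0.224
grasp_force: 88.3
```

Run:
```python
from h import *
s=r.sense(); print(s['eef_pos'],s['tcp_rot'],togo([496,219.5,68.7]))
f=cams.grab_frame('scene'); w=cams.grab_frame('wrist')
c=np.zeros((590,760,3),np.uint8); c[:342,:500]=cv2.resize(f['color'][180:330,265:485],(500,342)); c[342:,:396]=cv2.resize(w['color'],(396,248)); cv2.imwrite('pics/p6.png',c)
```

```text
[495.75659783 218.25037715 164.19288466] [-3.14061057e+00 -9.06418095e-04  2.73016162e+00] [ 0.2  1.3 95.5]
```

View pics/p6.png

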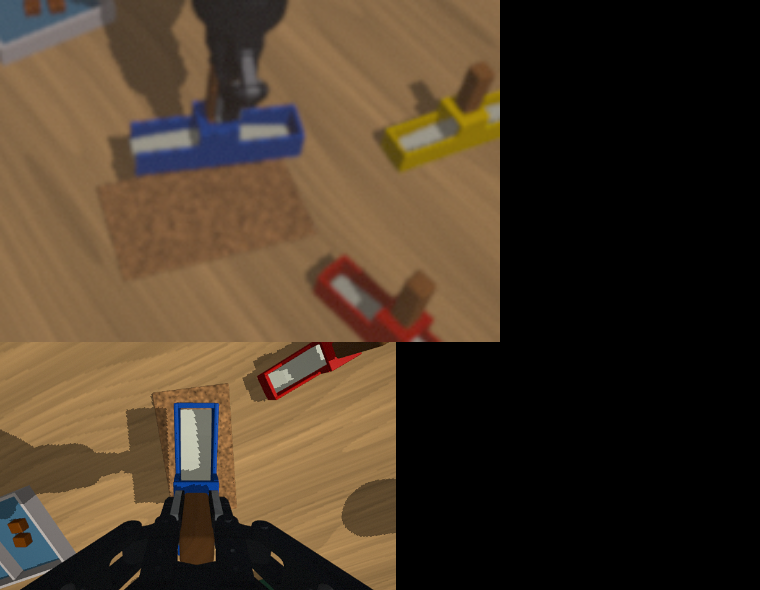

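The empty shaker is held level above the mat, and the wrist view shows no slip. Lowering slowly.

>>> send_rows(targets=[0, 0.001, 0.01, 0, 0, 0, -1, 0, 0.001, 0.03, 0, 0, 0, -1, 0, 0.001, 0.05, 0, 0, 0, -1, 0, 0.001, 0.066, 0, 0, 0, -1, 0, 0.001, 0.078, 0, 0, 0, -1, 0, 0.001, 0.086, 0, 0, 0, -1, 0, 0.001, 0.09, 0, 0, 0, -1, 0, 0.001, 0.092, 0, 0, 0, -1, 0, 0.001, 0.0935, 0, 0, 0, -1, 0, 0.001, 0.0945, 0, 0, 0, -1, 0, 0.001, 0.0945, 0, 0, 0, -1, 0, 0.001, 0.0945, 0, 0, 0, -1])

```text
clock: 27.87
eef_pos: [496.8, 220.3, 70.4]
tcp_rot: [3.141, 0.0, 2.731]
contact_force: [-0.8, -0.3, -1.5]
opening: 0.223
grasp_force: 88.3
```

>>> send_rows(targets=[0, 0, 0.0008, 0, 0, 0, -1, 0, 0, 0.0014, 0, 0, 0, -1, 0, 0, 0.0019, 0, 0, 0, -1, 0, 0, 0.0019, 0, 0, 0, -1, 0, 0, 0.0019, 0, 0, 0, -1])

```text
clock: 28.28
eef_pos: [496.6, 220.3, 68.7]
tcp_rot: [3.141, -0.0, 2.731]
contact_force: [-1.7, -1.0, 6.7]
opening: 0.218
grasp_force: 89.5
```

Contact (+6.7 N upward), same as at the grasp. Opening, then rising straight up.

>>> send_rows(targets=[0, 0, 0, 0, 0, 0, 0.0, 0, 0, 0, 0, 0, 0, 0.5, 0, 0, 0, 0, 0, 0, 1, 0, 0, 0, 0, 0, 0, 1, 0, 0, 0, 0, 0, 0, 1, 0, 0, 0, 0, 0, 0, 1, 0, 0, 0, 0, 0, 0, 1, 0, 0, 0, 0, 0, 0, 1])

```text
clock: 28.95
eef_pos: [496.4, 220.2, 67.9]
tcp_rot: [-3.142, -0.0, 2.731]
contact_force: [0.4, -0.1, -0.2]
opening: 0.997
grasp_force: 0.0
```

>>> send_rows(targets=[0, 0, -0.008, 0, 0, 0, 1, 0, 0, -0.025, 0, 0, 0, 1, 0, 0, -0.05, 0, 0, 0, 1, 0, 0, -0.08, 0, 0, 0, 1, 0, 0, -0.11, 0, 0, 0, 1, 0, 0, -0.14, 0, 0, 0, 1, 0, 0, -0.16, 0, 0, 0, 1, 0, 0, -0.17, 0, 0, 0, 1, 0, 0, -0.17, 0, 0, 0, 1, 0, 0, -0.17, 0, 0, 0, 1, 0, 0, -0.17, 0, 0, 0, 1, 0, 0, -0.17, 0, 0, 0, 1])

```text
clock: 29.95
eef_pos: [495.6, 219.8, 236.3]
tcp_rot: [-3.139, -0.002, 2.731]
contact_force: [0.6, -0.7, 0.3]
opening: 1.0
grasp_force: 0.0
```

```bash
python3 l.py 30; python3 -c "
import cv2,numpy as np
c=np.zeros((600,640,3),np.uint8); c[:300,:480]=cv2.resize(cv2.imread('pics/L30_s.png'),(480,300)); c[300:,:480]=cv2.resize(cv2.imread('pics/L30_w.png'),(480,300)); cv2.imwrite('pics/p7.png',c)"
```

```text
t 29.95 eef [495.6 219.8 236.3] tilt 0.14 F [ 0.63 -0.66  0.34]
scene [227. 114.] 247 dish [21, -266]
scene [246. 136.] 22 dish [11, -125]
scene [240. 140.] 23 dish [35, -119]
scene [244. 159.] 24 dish [57, -30]
scene [257. 160.] 25 dish [25, -8]
scene [289. 181.] 31 dish [-18, 117]
scene [279. 182.] 31 dish [9, 106]
top [414. 180.] 44 dish [56, -30]
top [406. 191.] 40 dish [24, -7]
top [442. 190.] 40 dish [34, -119]
top [368. 193.] 40 dish [8, 106]
top [443. 198.] 37 dish [10, -123]
top [364. 202.] 41 dish [-20, 117]
wrist [([323.0, 160.0], 4085), ([319.0, 191.0], 661)]
```

View pics/p7.png

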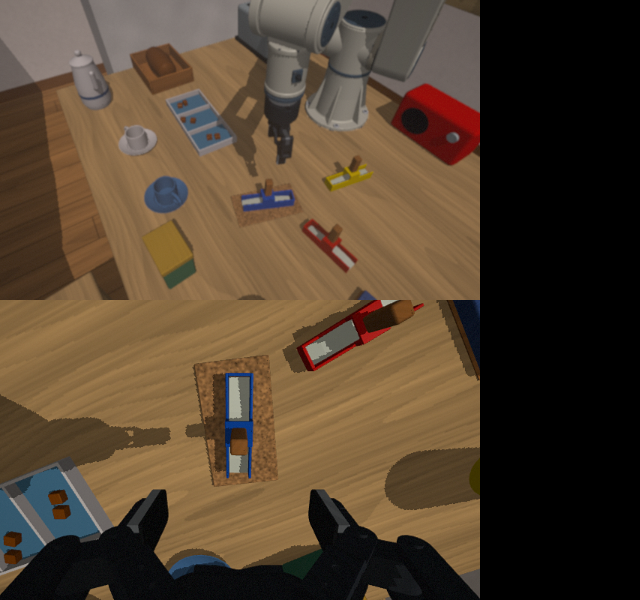

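The shaker stands upright on its mat, the gripper is clear and open, and there are two pieces in each section. Handing in.

```bash
python3 -c "
from rig import r; print(r.sign_off())"
```

```text
the job is handed in; nothing more can be done
None
```

I handed the job in after about 30 s of the 72 s: two pieces of fudge in each section of the dish, the empty shaker upright and released on its cork mat, and the cups and saucers untouched.

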